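# Close the bead box: seat its drawer, snap the lid onto its stud and hold it down

## Robot

A 6-joint arm with a two-finger parallel gripper is mounted at the origin on the work surface. World frame = base frame: x ahead of the robot, y to its left, z up, the work surface at z = 0. Lengths are in m, angles in degrees, forces in N, time in s.
With the tool pointing down it reaches from about 0.4 to 0.825 m from the base axis. Payload 7 kg.
Tool frame: the origin (TCP) lies at the very end of the fingers, on their centre line; the grasp point (between the pads) lies behind it (r.grasp_offset is the z of the grasp point in the tool frame, in m); z points along the fingers, y is the direction in which the jaws open and shut (so a half turn about z gives the same grasp; the last joint's range is limited). The gripper opens to 88 mm and grips with 3 to 60 N. Pads are 19 mm wide; open, the fingers measure 130 mm over their backs; the gripper's body (78 mm by 193 mm) begins 47 mm behind the grasp point.
Start: joints at [85.09, 20.546, 0.682, 0, -70.136, -16.507], TCP at [0.246, 0.628, 0.227] pointing down, gripper open.
Joint ranges: [-176.03, 176.03], [-82.01, 121.73], [-58.28, 71.71], [-173.87, 95.51], [-174.79, -0.11], [-173.66, 173.66]. Speed limits (degrees/s): [136.94, 136.94, 172.46, 180, 180, 180].

## Interface

Orientations are given as [roll, pitch, yaw] about the fixed x, y, z axes, in that order (R = Rz(yaw) Ry(pitch) Rx(roll)).
In Python, from plant import r gives the robot as it stands. The module is installed in compiled form; this text tells all that it offers.
- The arm moves only by the tool servo_tool, never from a script. Its argument "targets" is a list of rows, each an object of numbers: "dx", "dy", "dz": the shift along the world's x, y, z in cm; "spin": the turn about the world's z in rad; "grip": the opening in per cent of the stroke, from 0 (shut) to 100 (fully open). A call has exactly 10 rows; each row is the pose to reach, as a shift and turn from the pose commanded when the call began; what a row does not reach only later rows make up. A row lasts 1/12 s, in which the tool goes at most 41.7 mm and 7.16 degrees, less where a joint would pass 70% of its speed; a pose out of reach is approached as far as the arm can. A call with a gripper value outside its range is refused whole. The fingers move at their own pace and stop on an object; "squeeze" is the grip in N (left out, the last holds). Time passes only in rows, so rows that repeat a pose let the fingers close, or fill a call up. It gives the time, the measured TCP pose, the force and the opening at its end, in the units of the state.
- r.get_state(): the state, without advancing time (a new reading comes with each control period).
- r.capture(name): name is "side" or "top"; returns the picture (420x560x3 uint8, blue, green, red); there is no depth.
- r.get_calibration(name): a dict with "K" (3x3 intrinsics, pixels), "extrinsics" (4x4, takes a point from camera to world coordinates). Camera axes: x right, y down, z forward; pixel columns grow to the right and rows downward; lengths in m; the calibration is good to about 2 mm. A picture is of the moment at which its call begins. get_calibration takes no time and is no camera call.
- r.close_job(): hands the job in, once; it reports no verdict.
Trained networks look in the newest picture that a camera, given by its name, has taken for a name from the list of things; names that differ only in an ending like _2 or _b are one class to them, and where a whole thing is asked for, a point or a joint stands for the part that bears it (a point fixed in the world has none). Each returns a list of dicts, best first, with "p" (0 to 1); they miss things now and then, are a little off and sometimes report something else, mostly with a low value. They report only what shows in the picture. A call takes as long as a camera call. They do not tell look-alikes from the thing itself.
- r.cut_out(name, camera): "mask" (420x560 bool, what is visible of it) and "extent" ([left, top, right, bottom] in pixels, round what is visible of it).
The state is a dict: "time_s": time; "joints": joint angles; "qd": joint speeds; "joint_torque": joint torques, N m; "tcp_pos": TCP position; "eef_rot": TCP orientation; "contact_force": force on the tool from outside, world axes, zero at the start; "moment": the same for the moment, N m; "gripper_width": finger opening in m.
Only numpy, scipy, OpenCV 4.12 (cv2) and the standard library are available. Lean on these libraries where they do the work, as an engineer would, in place of code of your own. Each camera call takes 0.05 s, during which the arm holds its last target. There are 200 camera calls.

## Task

Close up the clear acrylic bead box: first push its open drawer fully home until it seats at its catch, with the lid still open. Then swing the lid down and press its brass snap cap onto the stud of the drawer front until it clicks, and after the click keep pressing the cap firmly with the fingers so that the lid is fully down; finish while still holding it pressed down, without letting go. Leave the saucer, the pliers, the tassel cap and the bead gauge in its clip where they are.

Things in the scene. Friction and masses are not known exactly. Their poses are not given: they have to be found in the camera images.
- bead_box: fixed clear acrylic bead box, 150 mm deep (x), 160 wide (y), 77 high. Origin: centre of underside; x points from its front (drawer side, towards the robot) to its back, z up. Lid hinged along the top back edge (hinge line x = +75, z = 79 mm). Drawer below, with a cherry-wood front 18 mm thick, 160 wide, z = 4 to 64 mm, outer face at x = -93 mm when home.
- drawer (a joint): how far the drawer is out, m: 0 = home, grows along the box's -x (at most 0.085). About 1 N of drag; a spring catch resists from about 8 mm out (5 to 9 N to pass) and from about 3 mm out pulls it home against its stop, where it stays.
- drawer_knob (a point): centre of the front face of the drawer's round nickel knob, the place to push: face 22 mm across, square to the box's x, 36 mm above the cart top, 25 mm out from the wood front (x = -118 mm in the box frame when home). Axes as the box's.
- stud_top (a point): top of the nickel press stud (ball head 10 mm across) standing on the top edge of the drawer's wood front, 78.5 mm above the cart top; x = -85, y = 0 mm in the box frame when the drawer is home. Only then does the snap cap meet it; if the drawer is out, the lid misses the stud.
- lid (a joint): lid angle, rad: 0 = fully down on rubber stops, grows as the front rises; stiff hinge, stays where left (about 1 N moves it). Plate 4 mm thick, 160 wide; front tongue 34 wide reaches 175 mm from the hinge. The cap meets the stud at about 0.05; takes 7 to 12 N, then below about 0.02 the force drops and the lid snaps down to 0 ahead of the finger. The stops give about 1 mm at 12 N.
- snap_cap: the brass snap cap as a part of its own, on the springy middle of the lid's front tongue (it gives up to 1.5 mm under a press); two spring wires inside it grip the stud. Origin on its axis at the plate's mid-plane, 10 mm below its top; axes as point cap_top.
- cap_top (a point): centre of the top of the brass snap cap on the lid's tongue, the place to press: round button 22 mm across, standing 8 mm up from the lid, 160 mm from the hinge line, 10 mm above the plate's mid-plane. z is the lid's outward normal, x points to the hinge. With the lid down: x = -85, y = 0, z = 89 mm in the box frame. A firm press is 8 to 20 N.
- saucer: blue ceramic saucer 110 mm across, 18 mm high, with some beads in it; origin at the centre of its underside. Leave alone.
- pliers: nickel flat-nose pliers with black grips lying flat, about 145 mm long, 45 mm wide, 13 mm high, jaws to its +x; origin near the middle, on the underside. Leave alone.
- tassel_cap: black lacquered tassel cap, a bell 29 mm across and 36 mm high standing mouth down; origin at the centre of its underside. Leave alone.
- gauge_clip: chrome spring clip on a round foot 60 mm across, gripping a cherry-wood bead gauge (a strip 110 mm long along its y, 6 mm thick); 74 mm high in all; origin at the centre of the foot's underside. Leave alone.
There are look-alikes about, which are no part of the job. What is shaped like the bead_box but red is not meant.

How it is judged:
By the outcome, as a careful person would: the job done as asked, in the order asked, and still so for the second after the job is handed in, while the arm keeps its last pose, push and grip.
It also fails if it takes over 48 s, if anything falls off the work surface, if the arm or the gripper's body presses on something with over 40 N, if the wrist force passes 120 N, or if a joint passes its speed limit or range.

## Working session

There is one attempt and no reset: what is moved stays moved. The work goes in short steps, Python scripts to look and compute and a tool call to move; the robot and the scene stay as the last step left them, time stands still between calls to the robot, and variables do not carry over. Pictures are saved under pics/ and viewed, about 8 in all and at most 12, crops included, and the job is handed in when it is done.

Besides the shell and the picture viewer there is one more tool, called as name([rows], argument=value, ...), one row to a line, values as JSON. servo_tool: Moves the arm, as the interface text tells. Its arguments: {"type":"object","properties":{"targets":{"type":"array"},"squeeze":{"type":"number"}},"required":["targets"]}

```bash
mkdir -p pics; python3 - <<'E'
from plant import r
import cv2,numpy as np
np.set_printoptions(precision=4,suppress=True)
for c in("side","top"):
    im=r.capture(c);cv2.imwrite(f"pics/{c}0.png",im)
    k=r.get_calibration(c);print(c,k["K"].tolist(),np.array(k["extrinsics"]))
    for n in("bead_box","drawer_knob","stud_top","snap_cap","saucer","pliers","tassel_cap","gauge_clip"):
        print(n,[(round(d["p"],2),d["extent"]) for d in r.cut_out(n,c)])
s=r.get_state();print(s,r.grasp_offset)
E
```

```text
side [[513.9282360192664, 0.0, 278.20080315945665], [0.0, 513.9282360192664, 212.57216590536208], [0.0, 0.0, 1.0]] [[ 0.9424 -0.2227  0.2497  0.3132]
 [-0.3343 -0.6571  0.6757 -0.5963]
 [ 0.0136 -0.7202 -0.6936  0.7694]
 [ 0.      0.      0.      1.    ]]
bead_box [(0.86, [115.1, 267.7, 236.0, 378.5]), (0.72, [230.4, 157.5, 367.3, 286.1]), (0.64, [88.6, 165.8, 185.8, 248.8]), (0.21, [228.6, 203.2, 284.8, 288.1])]
drawer_knob [(0.88, [115.3, 276.5, 142.2, 378.5]), (0.84, [90.1, 178.6, 106.5, 247.0]), (0.59, [230.2, 205.5, 285.7, 285.8]), (0.33, [286.7, 175.3, 301.2, 191.5])]
stud_top [(0.94, [230.0, 205.5, 286.3, 284.0]), (0.92, [85.2, 180.3, 103.2, 250.9]), (0.86, [115.6, 278.6, 136.4, 380.5]), (0.73, [284.4, 174.5, 302.8, 190.5]), (0.32, [251.2, 165.9, 290.7, 200.7])]
snap_cap [(0.44, [93.4, 187.5, 104.8, 200.5])]
saucer [(0.89, [250.1, 165.9, 290.8, 197.3])]
pliers [(0.49, [316.6, 157.3, 334.7, 181.2])]
tassel_cap [(0.79, [281.4, 328.4, 301.4, 347.0])]
gauge_clip [(0.85, [357.7, 285.7, 391.6, 351.5])]
top [[401.619249391777, 0.0, 284.9308896117155], [0.0, 401.619249391777, 208.5651
[... 689 characters left out ...]
, 154.5, 209.7, 202.5])]
pliers [(0.68, [160.1, 119.5, 222.4, 140.9])]
tassel_cap []
gauge_clip [(0.75, [348.2, 218.9, 361.9, 232.8]), (0.65, [355.4, 156.3, 404.9, 179.0]), (0.5, [226.3, 197.9, 299.9, 245.8])]
{'time_s': 0.9, 'joints': array([ 85.0913,  20.5441,   0.6814,   0.0009, -70.1343, -16.5054]), 'qd': array([ 0.0262,  0.08  ,  0.0595, -0.0547, -0.0304,  0.0573]), 'joint_torque': array([ -0.0002, -58.2352,  29.3298,   7.0023,   0.0125,  -0.    ]), 'tcp_pos': array([0.2465, 0.6284, 0.2266]), 'eef_rot': array([-179.9968,    0.0001,  -21.4137]), 'contact_force': array([ 0.2885,  0.3713, -0.807 ]), 'moment': array([ 0.0067, -0.0265,  0.0263]), 'gripper_width': 0.08757552601238644} -0.0188
```

View pics/side0.png

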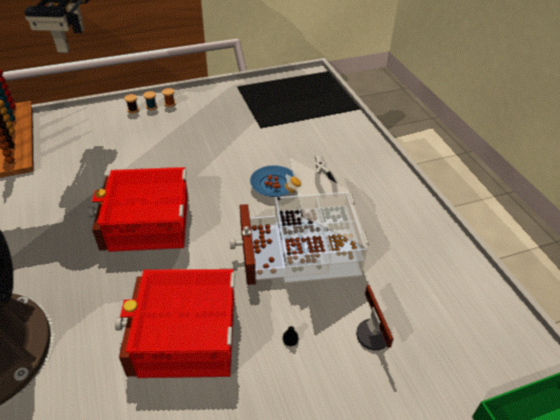

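View pics/top0.png

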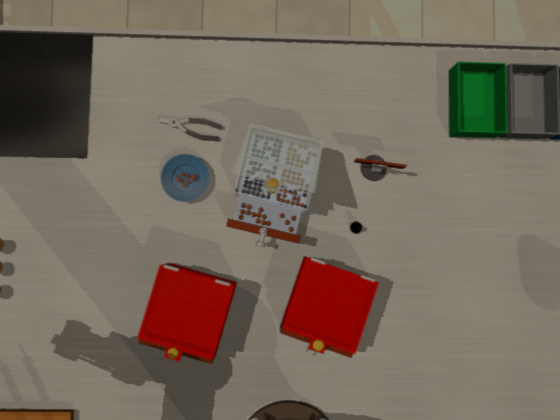

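The clear box sits at about top (275,190), with its drawer out and its cap near (272,184). The red look-alikes are nearer the robot. I'll zoom in for precise points.

```bash
python3 - <<'E'
import cv2
a=cv2.imread("pics/top0.png")[115:255,210:350];cv2.imwrite("pics/tc.png",cv2.resize(a,None,fx=4.28,fy=4.28,interpolation=cv2.INTER_CUBIC))
a=cv2.imread("pics/side0.png")[145:295,220:380];cv2.imwrite("pics/sc.png",cv2.resize(a,None,fx=4,fy=4,interpolation=cv2.INTER_CUBIC))
E
```

```text
(no output)
```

View pics/tc.png

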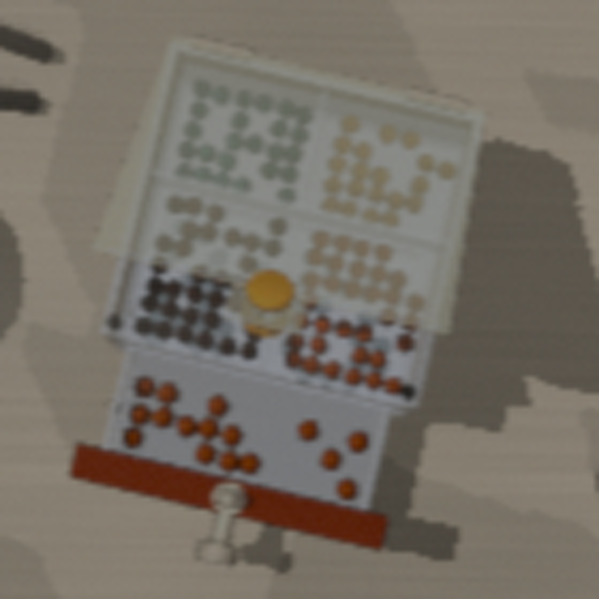

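View pics/sc.png

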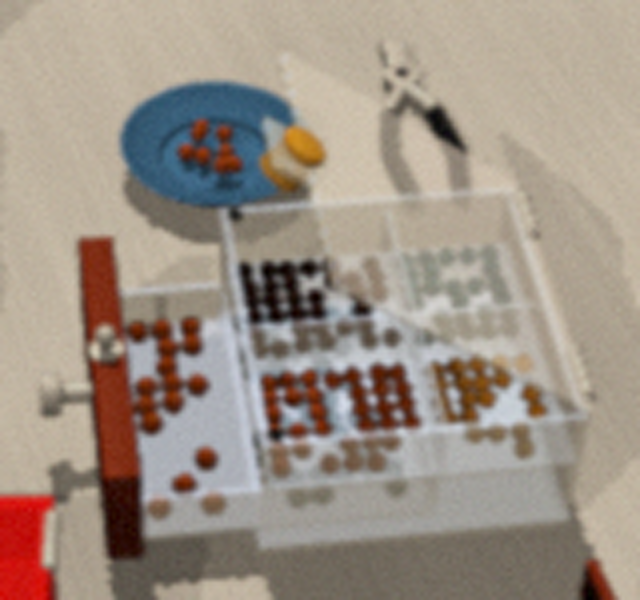

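```bash
cat >fit.py <<'E'
from plant import r
import numpy as np
from scipy.optimize import least_squares
C={c:r.get_calibration(c) for c in("side","top")}
def proj(P,c):
    E=np.array(C[c]["extrinsics"]);q=(P-E[:3,3])@E[:3,:3]@np.array(C[c]["K"]).T
    return q[:,:2]/q[:,2:]
def world(p,P):
    c,s=np.cos(p[2]),np.sin(p[2]);P=np.atleast_2d(P)
    return P@np.array([[c,s,0],[-s,c,0],[0,0,1]])+[p[0],p[1],0]
def cap(a,L=.16,h=.01): return [.075-L*np.cos(a)+h*np.sin(a),0,.079+L*np.sin(a)+h*np.cos(a)]
E
python3 - <<'E'
from fit import *
def model(p):
    d=p[3]
    D=[[-.085-d,0,.0765],[-.118-d,0,.036],[-.075-d,.08,.064],[-.075-d,-.08,.064],[-.093-d,.08,.064],[-.093-d,-.08,.064]]
    return world(p,D+[cap(p[4]),[-.075,.08,.077],[-.075,-.08,.077],[.075,.08,.077],[.075,-.08,.077]])
T=np.array([[229,494],[212,552],[80,446],[388,515],[71,475],[383,549],[270,289],[104,333],[414,405],[180,40],[487,112]])
S=np.array([[106,343],[50,396],[112,238],[142,475],[80,241],[107,478],[305,147],[222,212],[258,465],[517,190],[590,415]])
T=(T+.5)/4.28-.5+[210,115]; S=(S+.5)/4-.5+[220,145]
def res(p):
    w=model(p);return np.r_[proj(w,"top")-T,proj(w,"side")-S].ravel()
f=least_squares(res,[.5,.07,-.2,.06,1.],loss="soft_l1",f_scale=1)
print("x y yaw d lid",f.x.round(4),np.degrees(f.x[2]))
print(f.fun.reshape(2,-1,2).round(1).tolist())
for n,P in(("knob",[-.118-f.x[3],0,.036]),("knobhome",[-.118,0,.036]),("stud",[-.085-f.x[3],0,.0785]),("captop",cap(f.x[4])),("capdown",cap(0))): print(n,world(f.x,P).round(4))
E
```

```text
x y yaw d lid [ 0.6278  0.0313 -0.2174  0.0538  0.6303] -12.455583099853857
[[[0.8, 0.3], [1.6, 1.6], [0.2, -1.8], [1.4, -0.3], [0.2, -0.3], [0.7, -0.0], [1.4, 0.1], [0.1, -0.6], [1.7, 0.5], [-0.6, -0.4], [0.8, 0.6]], [[0.0, -3.4], [-2.4, -0.7], [0.5, -1.4], [0.3, -0.4], [-0.4, -1.5], [-1.0, -0.2], [-0.3, -0.2], [-0.4, -1.6], [1.2, -5.2], [-1.1, -1.5], [0.0, 0.4]]]
knob [[0.46   0.0684 0.036 ]]
knobhome [[0.5126 0.0567 0.036 ]]
stud [[0.4922 0.0612 0.0785]]
captop [[0.5806 0.0417 0.1814]]
capdown [[0.5448 0.0496 0.089 ]]
```

servo_tool([
  {"dx": 1.3, "dy": -3.9, "dz": 0, "spin": 0.016, "grip": 0},
  {"dx": 2.6, "dy": -7.8, "dz": 0, "spin": 0.032, "grip": 0},
  {"dx": 3.9, "dy": -11.7, "dz": 0, "spin": 0.048, "grip": 0},
  {"dx": 5.2, "dy": -15.6, "dz": 0, "spin": 0.064, "grip": 0},
  {"dx": 6.5, "dy": -19.5, "dz": 0, "spin": 0.08, "grip": 0},
  {"dx": 7.8, "dy": -23.4, "dz": 0, "spin": 0.096, "grip": 0},
  {"dx": 9.1, "dy": -27.3, "dz": 0, "spin": 0.112, "grip": 0},
  {"dx": 10.4, "dy": -31.2, "dz": 0, "spin": 0.128, "grip": 0},
  {"dx": 11.7, "dy": -35.1, "dz": 0, "spin": 0.144, "grip": 0},
  {"dx": 13.0, "dy": -39.0, "dz": 0, "spin": 0.156, "grip": 0},
], squeeze=10)

```text
time_s: 1.73
tcp_pos: [0.3766, 0.2365, 0.227]
eef_rot: [-179.9, -0.0, -12.4]
contact_force: [1.0, 0.7, 0.3]
gripper_width: 0.0264
```

servo_tool([
  {"dx": 1.1, "dy": -3.3, "dz": 0, "grip": 0},
  {"dx": 2.2, "dy": -6.5, "dz": 0, "grip": 0},
  {"dx": 3.3, "dy": -9.8, "dz": 0, "grip": 0},
  {"dx": 4.4, "dy": -13.0, "dz": 0, "grip": 0},
  {"dx": 5.4, "dy": -16.2, "dz": 0, "grip": 0},
  {"dx": 5.4, "dy": -16.2, "dz": -3, "grip": 0},
  {"dx": 5.4, "dy": -16.2, "dz": -6, "grip": 0},
  {"dx": 5.4, "dy": -16.2, "dz": -9, "grip": 0},
  {"dx": 5.4, "dy": -16.2, "dz": -11, "grip": 0},
  {"dx": 5.4, "dy": -16.2, "dz": -12, "grip": 0},
])

```text
validation failed for argument at $.ta...
```

```bash
python3 - <<'E'
from plant import r
import cv2
a=r.capture("side");b=r.capture("top")
cv2.imwrite("pics/s1.png",cv2.resize(cv2.hconcat([a[120:400,90:370],b[90:370,140:420]]),(800,400)))
s=r.get_state();print(s["tcp_pos"],s["contact_force"],s["gripper_width"])
E
```

```text
[0.37697981 0.23391823 0.22700197] [-0.70078025  1.18042968 -0.51952775] 0.01839722266952515
```

View pics/s1.png

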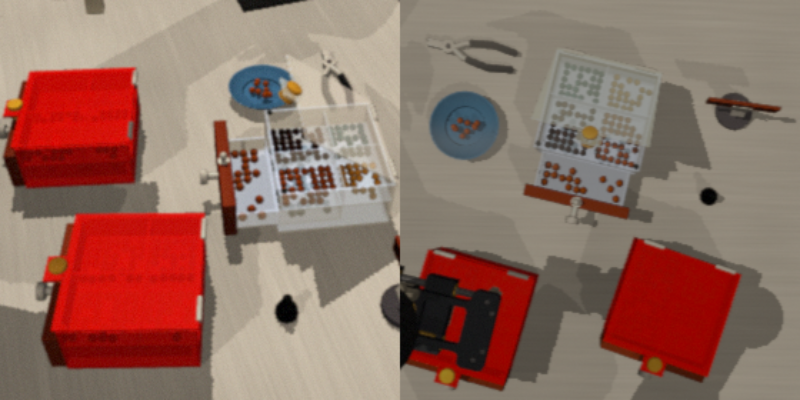

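The call was refused, probably because a row lacked "spin". The picture shows the scene unchanged, with the arm still over the left red box. I'll resend it with every field filled in.

servo_tool([
  {"dx": 1.1, "dy": -3.3, "dz": 0, "spin": 0, "grip": 0},
  {"dx": 2.2, "dy": -6.5, "dz": 0, "spin": 0, "grip": 0},
  {"dx": 3.3, "dy": -9.8, "dz": 0, "spin": 0, "grip": 0},
  {"dx": 4.4, "dy": -13.0, "dz": 0, "spin": 0, "grip": 0},
  {"dx": 5.4, "dy": -16.0, "dz": 0, "spin": 0, "grip": 0},
  {"dx": 5.4, "dy": -16.0, "dz": -3, "spin": 0, "grip": 0},
  {"dx": 5.4, "dy": -16.0, "dz": -6, "spin": 0, "grip": 0},
  {"dx": 5.4, "dy": -16.0, "dz": -9, "spin": 0, "grip": 0},
  {"dx": 5.4, "dy": -16.0, "dz": -11, "spin": 0, "grip": 0},
  {"dx": 5.4, "dy": -16.0, "dz": -12, "spin": 0, "grip": 0},
])

```text
time_s: 2.67
tcp_pos: [0.4292, 0.0777, 0.1041]
eef_rot: [179.9, 0.1, -12.5]
contact_force: [0.5, -0.5, 0.4]
gripper_width: 0.0004
```

```bash
python3 - <<'E'
from plant import r
import cv2
a=r.capture("side");b=r.capture("top")
cv2.imwrite("pics/s2.png",cv2.resize(cv2.hconcat([a[100:300,130:330],b[130:330,180:380]]),(800,400)))
s=r.get_state();print(s["tcp_pos"],s["contact_force"],s["gripper_width"])
E
```

```text
[0.4294646  0.0778789  0.10494695] [0.13837395 0.69219382 1.15045315] 0.000415659717947617
```

View pics/s2.png

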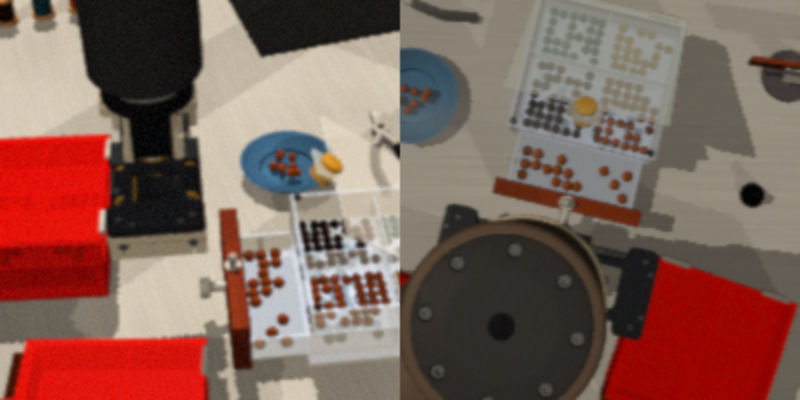

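The gripper is shut just in front of the knob (side crop (205,287)) and the way down is clear. I'll go down to knob height.

servo_tool([
  {"dx": 0, "dy": 0, "dz": -2, "spin": 0, "grip": 0},
  {"dx": 0, "dy": -0.1, "dz": -4, "spin": 0, "grip": 0},
  {"dx": 0, "dy": -0.2, "dz": -5, "spin": 0, "grip": 0},
  {"dx": 0, "dy": -0.3, "dz": -6, "spin": 0, "grip": 0},
  {"dx": 0, "dy": -0.3, "dz": -6.5, "spin": 0, "grip": 0},
  {"dx": 0, "dy": -0.3, "dz": -7, "spin": 0, "grip": 0},
  {"dx": 0, "dy": -0.3, "dz": -7.3, "spin": 0, "grip": 0},
  {"dx": 0.5, "dy": -0.4, "dz": -7.3, "spin": 0, "grip": 0},
  {"dx": 1.0, "dy": -0.5, "dz": -7.3, "spin": 0, "grip": 0},
  {"dx": 1.5, "dy": -0.6, "dz": -7.3, "spin": 0, "grip": 0},
])

```text
time_s: 3.6
tcp_pos: [0.4466, 0.0727, 0.0342]
eef_rot: [-180.0, -0.1, -12.4]
contact_force: [0.5, -0.2, -0.2]
gripper_width: 0.0006
```

servo_tool([
  {"dx": 0.4, "dy": -0.1, "dz": 0, "spin": 0, "grip": 0},
  {"dx": 0.8, "dy": -0.2, "dz": 0, "spin": 0, "grip": 0},
  {"dx": 1.2, "dy": -0.3, "dz": 0, "spin": 0, "grip": 0},
  {"dx": 1.6, "dy": -0.4, "dz": 0, "spin": 0, "grip": 0},
  {"dx": 2.0, "dy": -0.5, "dz": 0, "spin": 0, "grip": 0},
  {"dx": 2.5, "dy": -0.6, "dz": 0, "spin": 0, "grip": 0},
  {"dx": 3.0, "dy": -0.7, "dz": 0, "spin": 0, "grip": 0},
  {"dx": 3.4, "dy": -0.8, "dz": 0, "spin": 0, "grip": 0},
  {"dx": 3.8, "dy": -0.9, "dz": 0, "spin": 0, "grip": 0},
  {"dx": 4.2, "dy": -1.0, "dz": 0, "spin": 0, "grip": 0},
])

```text
time_s: 4.43
tcp_pos: [0.4879, 0.0623, 0.0335]
eef_rot: [-180.0, -0.0, -12.5]
contact_force: [-1.4, 0.8, 0.3]
gripper_width: 0.0007
```

Touching at about 1.5 N of drag. Next, the catch, slowly.

servo_tool([
  {"dx": 0.1, "dy": 0, "dz": 0, "spin": 0, "grip": 0},
  {"dx": 0.2, "dy": 0, "dz": 0, "spin": 0, "grip": 0},
  {"dx": 0.3, "dy": -0.1, "dz": 0, "spin": 0, "grip": 0},
  {"dx": 0.4, "dy": -0.1, "dz": 0, "spin": 0, "grip": 0},
  {"dx": 0.5, "dy": -0.1, "dz": 0, "spin": 0, "grip": 0},
  {"dx": 0.6, "dy": -0.1, "dz": 0, "spin": 0, "grip": 0},
  {"dx": 0.7, "dy": -0.2, "dz": 0, "spin": 0, "grip": 0},
  {"dx": 0.8, "dy": -0.2, "dz": 0, "spin": 0, "grip": 0},
  {"dx": 0.9, "dy": -0.2, "dz": 0, "spin": 0, "grip": 0},
  {"dx": 1.0, "dy": -0.2, "dz": 0, "spin": 0, "grip": 0},
])

```text
time_s: 5.27
tcp_pos: [0.4968, 0.0601, 0.0334]
eef_rot: [180.0, 0.1, -12.5]
contact_force: [-2.5, -1.9, 1.5]
gripper_width: 0.0004
```

servo_tool([
  {"dx": 0.05, "dy": 0, "dz": 0, "spin": 0, "grip": 0},
  {"dx": 0.1, "dy": 0, "dz": 0, "spin": 0, "grip": 0},
  {"dx": 0.15, "dy": 0, "dz": 0, "spin": 0, "grip": 0},
  {"dx": 0.2, "dy": 0, "dz": 0, "spin": 0, "grip": 0},
  {"dx": 0.25, "dy": 0, "dz": 0, "spin": 0, "grip": 0},
  {"dx": 0.3, "dy": -0.1, "dz": 0, "spin": 0, "grip": 0},
  {"dx": 0.35, "dy": -0.1, "dz": 0, "spin": 0, "grip": 0},
  {"dx": 0.4, "dy": -0.1, "dz": 0, "spin": 0, "grip": 0},
  {"dx": 0.45, "dy": -0.1, "dz": 0, "spin": 0, "grip": 0},
  {"dx": 0.5, "dy": -0.1, "dz": 0, "spin": 0, "grip": 0},
])

```text
time_s: 6.1
tcp_pos: [0.5002, 0.0594, 0.0333]
eef_rot: [180.0, 0.2, -12.5]
contact_force: [-12.3, 8.5, 10.0]
gripper_width: 0.0006
```

```bash
python3 - <<'E'
from plant import r
import cv2
a=r.capture("side");b=r.capture("top")
cv2.imwrite("pics/s3.png",cv2.resize(cv2.hconcat([a[120:300,180:380],b[110:290,180:380]]),(800,360),interpolation=cv2.INTER_CUBIC))
for i in range(3):
    s=r.get_state();print(s["tcp_pos"],s["contact_force"],s["moment"]);r.capture("top")
E
```

```text
[0.50024796 0.05947388 0.03334447] [-11.19677936   6.68864942   8.08941672] [2.64611145 4.07877501 0.1202523 ]
[0.50022255 0.05948024 0.0333097 ] [-11.93238663   7.07879602   8.49968446] [2.6810717  4.024001   0.03335133]
[0.50020935 0.05947126 0.03331909] [-11.19471519   7.75255692   8.12958402] [2.64892198 4.05870756 0.05642098]
```

View pics/s3.png

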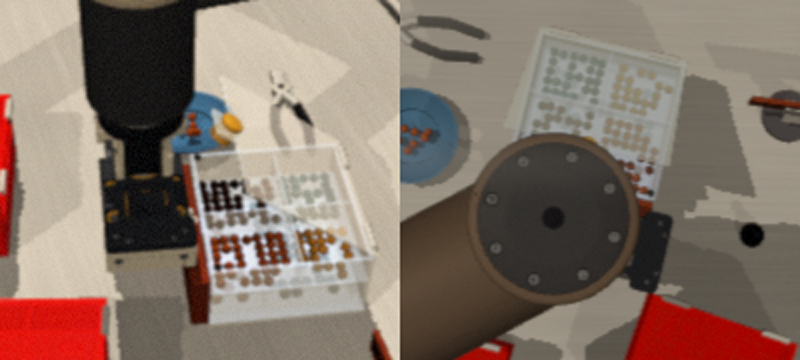

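The drawer looks nearly or fully shut, with the wood front against the box at about (195,230). I'll press slightly more to tell the stop from the catch.

servo_tool([
  {"dx": 0.05, "dy": 0, "dz": 0.05, "spin": 0, "grip": 0},
  {"dx": 0.1, "dy": 0, "dz": 0.1, "spin": 0, "grip": 0},
  {"dx": 0.1, "dy": 0, "dz": 0.1, "spin": 0, "grip": 0},
  {"dx": 0.15, "dy": 0, "dz": 0.1, "spin": 0, "grip": 0},
  {"dx": 0.15, "dy": 0, "dz": 0.1, "spin": 0, "grip": 0},
  {"dx": 0.15, "dy": 0, "dz": 0.1, "spin": 0, "grip": 0},
  {"dx": 0.15, "dy": 0, "dz": 0.1, "spin": 0, "grip": 0},
  {"dx": 0.15, "dy": 0, "dz": 0.1, "spin": 0, "grip": 0},
  {"dx": 0.15, "dy": 0, "dz": 0.1, "spin": 0, "grip": 0},
  {"dx": 0.15, "dy": 0, "dz": 0.1, "spin": 0, "grip": 0},
])

```text
time_s: 7.18
tcp_pos: [0.5003, 0.0594, 0.0335]
eef_rot: [179.9, 0.3, -12.5]
contact_force: [-14.1, 9.9, 4.5]
gripper_width: 0.0006
```

The TCP did not move while the force rose, so the drawer is on its stop. I'll back off, rise and re-measure.

servo_tool([
  {"dx": -1, "dy": 0.2, "dz": 0, "spin": 0, "grip": 0},
  {"dx": -2.5, "dy": 0.5, "dz": 0, "spin": 0, "grip": 0},
  {"dx": -4, "dy": 0.9, "dz": 0.5, "spin": 0, "grip": 0},
  {"dx": -5, "dy": 1.1, "dz": 3, "spin": 0, "grip": 0},
  {"dx": -6, "dy": 1.5, "dz": 6, "spin": 0, "grip": 0},
  {"dx": -6, "dy": 3, "dz": 9.5, "spin": 0, "grip": 0},
  {"dx": -6, "dy": 5, "dz": 13, "spin": 0, "grip": 0},
  {"dx": -6, "dy": 8, "dz": 15.5, "spin": 0, "grip": 0},
  {"dx": -6, "dy": 11, "dz": 18, "spin": 0, "grip": 0},
  {"dx": -6, "dy": 14, "dz": 20, "spin": 0, "grip": 0},
])

```text
time_s: 8.02
tcp_pos: [0.4442, 0.2007, 0.2374]
eef_rot: [-179.8, -0.1, -12.5]
contact_force: [0.6, 0.6, -0.5]
gripper_width: 0.0006
```

```bash
python3 - <<'E'
from plant import r
import cv2
a=r.capture("side");b=r.capture("top")
cv2.imwrite("pics/s4.png",cv2.hconcat([cv2.resize(a[150:290,220:360],(400,400),interpolation=cv2.INTER_CUBIC),cv2.resize(b[115:255,210:350],(400,400),interpolation=cv2.INTER_CUBIC)]))
s=r.get_state();print(s["tcp_pos"],s["contact_force"])
for c in("side","top"):
  for n in("snap_cap","drawer_knob"): print(c,n,[(round(d["p"],2),d["extent"]) for d in r.cut_out(n,c)])
E
```

```text
[0.44593497 0.20363669 0.23843729] [ 0.41314531 -0.31245454  0.16841487]
side snap_cap [(0.54, [355.6, 287.7, 395.2, 353.1]), (0.5, [123.9, 298.3, 137.3, 312.0])]
side drawer_knob [(0.76, [257.8, 202.0, 286.1, 283.3]), (0.75, [113.9, 275.4, 143.1, 376.0]), (0.72, [87.4, 175.7, 109.3, 246.9])]
top snap_cap [(0.74, [232.5, 197.8, 303.8, 224.7]), (0.59, [263.9, 178.2, 276.9, 188.3]), (0.5, [315.8, 337.9, 323.0, 350.2])]
top drawer_knob [(0.82, [232.1, 191.2, 304.2, 224.6]), (0.72, [280.7, 330.0, 348.4, 355.7]), (0.67, [135.4, 341.8, 213.3, 368.3])]
```

View pics/s4.png

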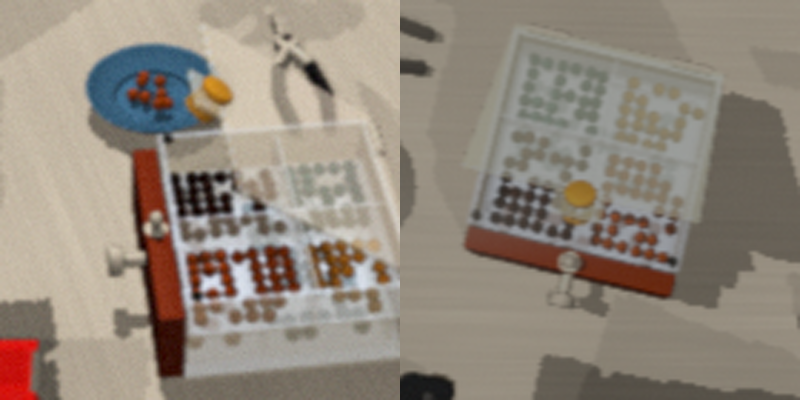

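The drawer is home: the wood front is flush with the box and the stud is at side (155,226). The lid is still up, with the cap at side (216,93) and top (579,194). Refitting.

```bash
python3 - <<'E'
from fit import *
def model(p):
    return world(p,[[-.085,0,.0735],[-.118,0,.036],[-.093,.08,.064],[-.093,-.08,.064],cap(p[4]),[.075,.08,.077],[.075,-.08,.077]])
T=np.array([[168,262],[160,300],[66,251],[270,297],[179,194],[114,27],[324,74]])
S=np.array([[155,226],[113,262],[135,151],[157,317],[216,93],[360,122],[-1,-1]])
T=(T+.5)/2.857-.5+[210,115]; S=(S+.5)/2.857-.5+[220,150]
m=np.ones((2,7,2));m[1,6]=0;m[1,3]=0
def res(p):
    w=model(p);return (np.array([proj(w,"top")-T,proj(w,"side")-S])*m).ravel()
f=least_squares(res,[.62,.03,-.2,0,.6],loss="soft_l1")
print(f.x.round(4),np.degrees(f.x[2]));print(f.fun.reshape(2,-1,2).round(1).tolist())
p=f.x
for a in(p[4],.5,.4,.3,.2,.1,.05,0): print(round(a,2),"cap",world(p,cap(a)).round(4),"edge",world(p,cap(a,.171)).round(4))
E
```

```text
[ 0.6276  0.0327 -0.2036 -0.0276  0.6224] -11.666642187051163
[[[1.3, -0.6], [1.0, 1.9], [-0.4, -1.1], [1.4, -0.6], [1.2, 0.3], [0.2, -0.1], [0.1, 0.3]], [[0.2, -3.0], [-2.0, -0.6], [-1.9, -1.1], [0.0, 0.0], [-0.5, -0.8], [1.1, -2.4], [0.0, 0.0]]]
0.62 cap [[0.5794 0.0427 0.1804]] edge [[0.5706 0.0445 0.1868]]
0.5 cap [[0.5682 0.045  0.1645]] edge [[0.5587 0.0469 0.1698]]
0.4 cap [[0.5605 0.0466 0.1505]] edge [[0.5506 0.0486 0.1548]]
0.3 cap [[0.5542 0.0479 0.1358]] edge [[0.5439 0.05   0.1391]]
0.2 cap [[0.5494 0.0489 0.1206]] edge [[0.5388 0.0511 0.1228]]
0.1 cap [[0.5461 0.0496 0.1049]] edge [[0.5354 0.0518 0.106 ]]
0.05 cap [[0.545  0.0498 0.097 ]] edge [[0.5342 0.052  0.0975]]
0 cap [[0.5443 0.0499 0.089 ]] edge [[0.5335 0.0521 0.089 ]]
```

servo_tool([
  {"dx": 1.6, "dy": -2.0, "dz": 0, "spin": 0, "grip": 0},
  {"dx": 3.2, "dy": -4.0, "dz": 0, "spin": 0, "grip": 0},
  {"dx": 4.8, "dy": -6.0, "dz": 0, "spin": 0, "grip": 0},
  {"dx": 6.4, "dy": -8.0, "dz": 0, "spin": 0, "grip": 0},
  {"dx": 8.0, "dy": -10.0, "dz": 0, "spin": 0, "grip": 0},
  {"dx": 9.6, "dy": -12.0, "dz": 0, "spin": 0, "grip": 0},
  {"dx": 11.2, "dy": -14.0, "dz": -0.5, "spin": 0, "grip": 0},
  {"dx": 12.4, "dy": -15.8, "dz": -1.5, "spin": 0, "grip": 0},
  {"dx": 12.4, "dy": -15.8, "dz": -2.5, "spin": 0, "grip": 0},
  {"dx": 12.4, "dy": -15.8, "dz": -3.5, "spin": 0, "grip": 0},
])

```text
time_s: 9.15
tcp_pos: [0.5675, 0.0392, 0.1976]
eef_rot: [179.9, 0.1, -12.7]
contact_force: [-0.2, 0.6, -1.5]
gripper_width: 0.0004
```

servo_tool([
  {"dx": 0.1, "dy": 0.4, "dz": -0.7, "spin": 0, "grip": 0},
  {"dx": 0, "dy": 0.5, "dz": -1.4, "spin": 0, "grip": 0},
  {"dx": -0.3, "dy": 0.6, "dz": -2.1, "spin": 0, "grip": 0},
  {"dx": -0.7, "dy": 0.7, "dz": -2.8, "spin": 0, "grip": 0},
  {"dx": -1.0, "dy": 0.8, "dz": -3.5, "spin": 0, "grip": 0},
  {"dx": -1.4, "dy": 0.8, "dz": -4.2, "spin": 0, "grip": 0},
  {"dx": -1.7, "dy": 0.9, "dz": -4.9, "spin": 0, "grip": 0},
  {"dx": -2.0, "dy": 0.9, "dz": -5.6, "spin": 0, "grip": 0},
  {"dx": -2.2, "dy": 1.0, "dz": -6.3, "spin": 0, "grip": 0},
  {"dx": -2.4, "dy": 1.0, "dz": -7.0, "spin": 0, "grip": 0},
])

```text
time_s: 9.98
tcp_pos: [0.5438, 0.0515, 0.1289]
eef_rot: [-180.0, -0.0, -12.5]
contact_force: [-0.2, 0.3, 0.8]
gripper_width: 0.0002
```

```bash
python3 - <<'E'
from plant import r
import cv2
a=r.capture("side");b=r.capture("top")
cv2.imwrite("pics/s5.png",cv2.hconcat([cv2.resize(a[130:290,220:380],(400,400),interpolation=cv2.INTER_CUBIC),cv2.resize(b[115:275,190:350],(400,400),interpolation=cv2.INTER_CUBIC)]))
s=r.get_state();print(s["tcp_pos"],s["contact_force"])
E
```

```text
[0.54301271 0.05112272 0.12816217] [-0.68338651  0.36155861  0.6552631 ]
```

View pics/s5.png

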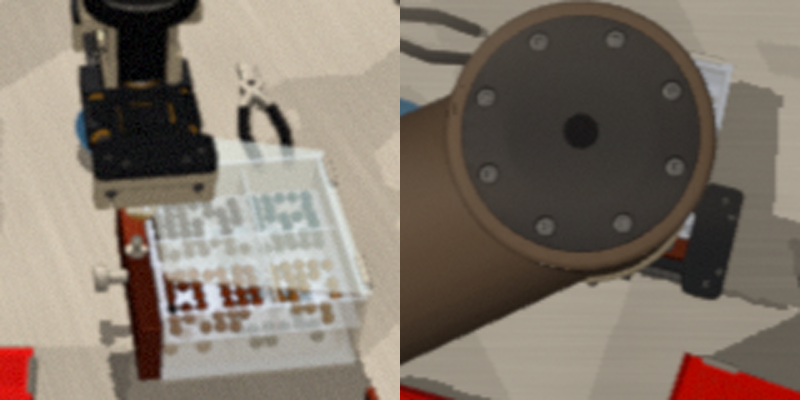

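The lid is following the fingers down and the drawer is still home. Continuing to just above the stud.

servo_tool([
  {"dx": 0, "dy": 0, "dz": -0.3, "spin": 0, "grip": 0},
  {"dx": 0, "dy": 0, "dz": -0.6, "spin": 0, "grip": 0},
  {"dx": 0, "dy": 0, "dz": -0.9, "spin": 0, "grip": 0},
  {"dx": 0, "dy": 0, "dz": -1.2, "spin": 0, "grip": 0},
  {"dx": 0, "dy": 0, "dz": -1.5, "spin": 0, "grip": 0},
  {"dx": 0, "dy": 0, "dz": -1.8, "spin": 0, "grip": 0},
  {"dx": 0, "dy": 0, "dz": -2.1, "spin": 0, "grip": 0},
  {"dx": 0, "dy": 0, "dz": -2.4, "spin": 0, "grip": 0},
  {"dx": 0, "dy": 0, "dz": -2.6, "spin": 0, "grip": 0},
  {"dx": 0, "dy": 0, "dz": -2.8, "spin": 0, "grip": 0},
])

```text
time_s: 10.92
tcp_pos: [0.544, 0.0513, 0.1013]
eef_rot: [180.0, 0.0, -12.5]
contact_force: [0.2, -0.2, -0.3]
gripper_width: 0.0003
```

servo_tool([
  {"dx": 0, "dy": 0, "dz": -0.1, "spin": 0, "grip": 0},
  {"dx": 0, "dy": 0, "dz": -0.2, "spin": 0, "grip": 0},
  {"dx": 0, "dy": 0, "dz": -0.3, "spin": 0, "grip": 0},
  {"dx": 0, "dy": 0, "dz": -0.4, "spin": 0, "grip": 0},
  {"dx": 0, "dy": 0, "dz": -0.5, "spin": 0, "grip": 0},
  {"dx": 0, "dy": 0, "dz": -0.55, "spin": 0, "grip": 0},
  {"dx": 0, "dy": 0, "dz": -0.6, "spin": 0, "grip": 0},
  {"dx": 0, "dy": 0, "dz": -0.65, "spin": 0, "grip": 0},
  {"dx": 0, "dy": 0, "dz": -0.7, "spin": 0, "grip": 0},
  {"dx": 0, "dy": 0, "dz": -0.75, "spin": 0, "grip": 0},
])

```text
time_s: 11.75
tcp_pos: [0.5438, 0.0514, 0.0946]
eef_rot: [-180.0, 0.0, -12.5]
contact_force: [-4.2, 1.3, 6.6]
gripper_width: 0.0009
```

servo_tool([
  {"dx": 0, "dy": 0, "dz": -0.05, "spin": 0, "grip": 0},
  {"dx": 0, "dy": 0, "dz": -0.1, "spin": 0, "grip": 0},
  {"dx": 0, "dy": 0, "dz": -0.15, "spin": 0, "grip": 0},
  {"dx": 0, "dy": 0, "dz": -0.2, "spin": 0, "grip": 0},
  {"dx": 0, "dy": 0, "dz": -0.25, "spin": 0, "grip": 0},
  {"dx": 0, "dy": 0, "dz": -0.3, "spin": 0, "grip": 0},
  {"dx": 0, "dy": 0, "dz": -0.35, "spin": 0, "grip": 0},
  {"dx": 0, "dy": 0, "dz": -0.35, "spin": 0, "grip": 0},
  {"dx": 0, "dy": 0, "dz": -0.35, "spin": 0, "grip": 0},
  {"dx": 0, "dy": 0, "dz": -0.35, "spin": 0, "grip": 0},
])

```text
time_s: 12.58
tcp_pos: [0.544, 0.0513, 0.0905]
eef_rot: [180.0, -0.0, -12.5]
contact_force: [0.9, -0.5, 0.5]
gripper_width: 0.0003
```

It clicked: the force dropped from 6.6 N to about 0 and the lid snapped ahead of the fingers. Now the firm press.

servo_tool([
  {"dx": 0, "dy": 0, "dz": -0.05, "spin": 0, "grip": 0},
  {"dx": 0, "dy": 0, "dz": -0.1, "spin": 0, "grip": 0},
  {"dx": 0, "dy": 0, "dz": -0.15, "spin": 0, "grip": 0},
  {"dx": 0, "dy": 0, "dz": -0.2, "spin": 0, "grip": 0},
  {"dx": 0, "dy": 0, "dz": -0.25, "spin": 0, "grip": 0},
  {"dx": 0, "dy": 0, "dz": -0.3, "spin": 0, "grip": 0},
  {"dx": 0, "dy": 0, "dz": -0.3, "spin": 0, "grip": 0},
  {"dx": 0, "dy": 0, "dz": -0.3, "spin": 0, "grip": 0},
  {"dx": 0, "dy": 0, "dz": -0.3, "spin": 0, "grip": 0},
  {"dx": 0, "dy": 0, "dz": -0.3, "spin": 0, "grip": 0},
])

```text
time_s: 13.42
tcp_pos: [0.5441, 0.0514, 0.0884]
eef_rot: [-180.0, -0.0, -12.5]
contact_force: [-3.4, 0.9, 8.0]
gripper_width: 0.0005
```

servo_tool([
  {"dx": 0, "dy": 0, "dz": -0.05, "spin": 0, "grip": 0},
  {"dx": 0, "dy": 0, "dz": -0.1, "spin": 0, "grip": 0},
  {"dx": 0, "dy": 0, "dz": -0.12, "spin": 0, "grip": 0},
  {"dx": 0, "dy": 0, "dz": -0.12, "spin": 0, "grip": 0},
  {"dx": 0, "dy": 0, "dz": -0.12, "spin": 0, "grip": 0},
  {"dx": 0, "dy": 0, "dz": -0.12, "spin": 0, "grip": 0},
  {"dx": 0, "dy": 0, "dz": -0.12, "spin": 0, "grip": 0},
  {"dx": 0, "dy": 0, "dz": -0.12, "spin": 0, "grip": 0},
  {"dx": 0, "dy": 0, "dz": -0.12, "spin": 0, "grip": 0},
  {"dx": 0, "dy": 0, "dz": -0.12, "spin": 0, "grip": 0},
])

```text
time_s: 14.25
tcp_pos: [0.5441, 0.0514, 0.0879]
eef_rot: [-180.0, -0.0, -12.4]
contact_force: [-5.3, 0.9, 14.5]
gripper_width: 0.0007
```

```bash
python3 - <<'E'
from plant import r
import cv2
a=r.capture("side")
cv2.imwrite("pics/s6.png",cv2.resize(a[130:360,220:400],(480,613*480//480),interpolation=cv2.INTER_CUBIC)[:600])
for i in range(2): s=r.get_state();print(s["time_s"],s["tcp_pos"],s["contact_force"]);r.capture("top")
E
```

```text
14.3 [0.54413565 0.05137183 0.08786399] [-5.88482331 -0.42710301 16.04566787]
14.35 [0.5441247  0.05138399 0.08787739] [-6.14307501 -0.040469   15.15023947]
```

View pics/s6.png

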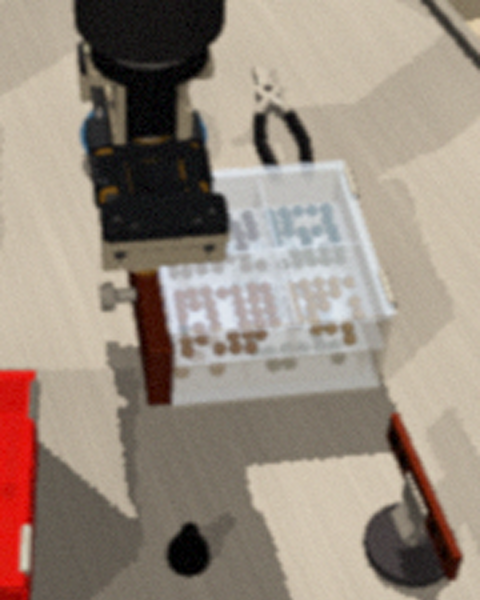

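The lid lies flat and the drawer is home. The press is steady at about 15 N, and the clip and tassel cap have not been moved. Handing in.

```bash
python3 -c "
from plant import r
print(r.close_job())"
```

```text
the job is handed in; nothing more can be done
None
```

The bead box is closed, and I handed the job in at about 14.4 s with the fingers still pressing the cap. No verdict was reported.

- **Drawer:** I pushed it home with the lid still open. At the end the TCP stayed put while the force rose to about 14 N along x. A later picture shows the wood front flush with the box.
- **Lid:** I swung it down and pressed the cap onto the stud. The click showed as the force dropping from 6.6 N to about 0.5 N.
- **Final press:** The fingers hold the cap with a steady 15–16 N downward. The TCP is at z = 87.9 mm, about 1 mm below the unloaded cap height, and the last picture shows the lid flat.
- **Other things:** The pliers, tassel cap and gauge in its clip look unmoved. The saucer was mostly hidden by the gripper in the last picture, but nothing came near it.

**Checks that disagreed or failed:**
- One move call was refused because its rows lacked `spin`. Nothing moved, and I resent it.
- The camera fit had errors of up to about 3 pixels at the stud, and up to 5 at one box corner in the first fit.
- The drawer reached its stop about 3 mm before the fit predicted.
- Sideways and upward forces of up to about 10 N showed at the knob while pushing. A sideways force of about 6 N remains at the cap.

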